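Hang the work lamp on the drop-nose peg

TASK

Hang the small work lamp by the round eye in its steel hanger plate on the level peg of the steel stand: pass the eye over the peg tip and push on so that the hanging gravity flap is swung up and inward, until the flap has dropped straight down again behind the eye. Leave the lamp hanging freely on the peg, locked in by the flap, and leave the other things on the bench where they are.

Things in the scene. Friction and masses are not known exactly. Their poses are not given: they have to be found in the camera images.
- lamp_center (a point): Middle of the loose work lamp (about 0.4 kg), which stands upright: black slab body 40 mm thick (x), 70 mm wide (y), 90 mm high, with an upright steel hanger plate 8 mm thick on top. The point lies 98 mm above the underside on the mid-line; the lamp is 197 mm high. Axes: z up the lamp, x normal to the hanger plate. It may be hung with either face towards the post.
- lamp_eye (a point): Centre of the round eye (hole of 44 mm diameter) in the hanger plate, 137 mm above the lamp's underside, 39 mm above lamp_center; axes as lamp_center (the hole runs along x). The plate around it is 64 by 64 mm and 8 mm thick (4 mm either side of this point along x); below the eye a neck 34 mm wide joins it to the body, whose top is 47 mm below the eye's centre.
- lamp_tab (a point): Grip point on the lamp: in the flat steel tab above the eye, 48 mm above the eye's centre and 12 mm below the tab's top edge. The tab is 36 mm wide (y), 8 mm thick (x) and is grasped from above with the fingers on its two faces, closing along x; the eye's upper rim edge lies 26 mm below this point. Axes as lamp_center.
- peg_tip (a point): Free end of the level steel peg, on its axis, 210 mm above the bench. The peg, 16 mm in diameter and 140 mm long, runs from here along this frame's +x (z up, y across) to an upright post. The flap's pivot crosses its slotted end at x = 0.015 m. The eye goes on along +x. A hanging eye rests on the top of the peg, its centre 14 mm below the peg axis.
- peg_root (a point): Inner end of the peg on its axis, 140 mm from peg_tip, where it meets the post (40 mm wide, 20 mm thick, 215 mm high) of the fixed stand. The stand's base, 12 mm thick, 210 by 120 mm, lies under the peg and reaches 40 mm beyond its tip. The hung lamp belongs between the flap and the post. Axes as peg_tip.
- flap_end (a point): Lowest end of the gravity flap, a steel tongue 5 mm thick, 12 mm wide along the peg, widening to a round end 18 mm wide, 50 mm long from pivot to this end; at rest it hangs straight down below the peg, its end 42 mm below the peg's underside.
- flap (a joint): Angle of the gravity flap in rad: 0 hanging straight down (a stop lets it go no further towards the tip), positive as its lower end swings inward and up (up to 1.2). It weighs 30 g, swings freely and falls back to 0. With the peg near the top of the eye, the eye's lower rim pushes it in to about 0.9 rad; the rim must be some 45 mm inward of the pivot before it drops.
- filter_mid (a point): Bystander: white cylindrical oil filter, 72 mm diameter, 85 mm high; the point is half-way up its axis.
- jar_mid (a point): Bystander: glass jar, 68 mm diameter, 85 mm high; the point is half-way up its axis.
- oil_mid (a point): Bystander: grey bottle, 70 mm diameter, 170 mm high; the point is half-way up its axis.
- tape_mid (a point): Bystander: roll of tape lying flat, 90 mm diameter, 25 mm high; the point is at its centre.
- carton_mid (a point): Bystander: small cardboard box 80 by 120 by 70 mm high; the point is at its centre.
- wrench_grip (a point): Bystander: steel wrench 170 mm long, lying flat; the point is in its handle.
Not all that is in view belongs to the job. Of the things shaped like the part that bears peg_tip, the dark steel one is meant. There is more than one size of the part that bears lamp_center; the job needs the smaller.

How it is judged:
By the outcome, as a careful person would: the job done as asked, in the order asked, and still so for the second after the job is handed in, with the robot touching nothing.
It also fails if it takes over 50 s, if anything falls off the work surface, if the arm or the gripper's body presses on something with over 40 N, if the wrist force passes 120 N, or if a joint passes its speed limit or range.

ROBOT

A 7-joint arm with a two-finger parallel gripper is mounted at the origin on the work surface. World frame = base frame: x ahead of the robot, y to its left, z up, the work surface at z = 0. Lengths are in m, angles in rad, forces in N, time in s.
With the tool pointing down it reaches from about 0.35 to 0.9 m from the base axis. Payload 19.9 kg.
Tool frame: the origin (TCP) lies at the very end of the fingers, on their centre line; the grasp point (between the pads) lies 19 mm behind it; z points along the fingers, y is the direction in which the jaws open and shut (so a half turn about z gives the same grasp; the last joint's range is limited). The gripper opens to 85 mm and grips with 20 to 120 N. Pads are 22 mm wide; open, the fingers measure 114 mm over their backs; the gripper's body (76 mm by 85 mm) begins 54 mm behind the grasp point. The pads swing forward as they close: fully open they stand 13 mm farther back than shut.
Start: joints at [1.23, 0.417, -0.01, 1.614, 0.005, 1.111, -0.053], TCP at [0.184, -0.597, 0.192] pointing down, gripper open.
Joint ranges: [-2.81, 2.81], [-0.39, 2.02], [-1.27, 1.25], [0.06, 2.57], [-1.19, 4.33], [0.19, 2], [-2.82, 2.82]. Speed limits (rad/s): [1.89, 1.89, 2.39, 2.39, 3.01, 3.01, 3.01].

INTERFACE

Orientations are given as a unit quaternion [w, x, y, z].
In Python, from station import env, snapshot gives the robot as it stands.
- The arm moves only by the tool carry_out, never from a script. Its argument "commands" is one flat list of numbers, 7 for each row, row after row: the gripper command: -1 is fully open, 1 is shut, values between are in proportion, then the shift along the tool's x, y, z as a fraction of full scale, then the turn, a rotation vector about the tool's x, y, z as a fraction of full scale. A call has exactly 10 rows; each row shifts and turns the commanded pose from where the row before left it, along the tool's axes as they then stand; what a row does not reach is not made up. Full scale, the value 1, is 0.03 m for a shift and 0.08 rad for a turn. A row lasts 1/12 s, in which the tool goes at most 41.7 mm and 7.16 degrees, less where a joint would pass 70% of its speed; a pose out of reach is approached as far as the arm can. A call with a number of a shift or a turn outside -1 to 1 is refused whole. A call with a gripper value outside its range is refused whole. The fingers move at their own pace and stop on an object; the grip force is fixed at half the most. Time passes only in rows, so rows that do not move let the fingers close, or fill a call up. It gives the time, the measured TCP pose, the force and the opening at its end, in the units of the state.
- env.read_state(): the state, without advancing time (a new reading comes with each control period).
- snapshot(name): name is "scene" or "top" or "wrist"; returns a dict with "img" (420x560x3 uint8, red, green, blue), "z_map" (420x560 float32, m along the optical axis (not along the pixel's ray), 0 where there is no reading), "vertical_fov" (degrees; the focal length in pixels is half the picture's height over the tangent of half this angle, whatever the lens; pixels are square), "cx", "cy" (the principal point, pixels), "R" (3x3) and "t" (3): a world point X has camera coordinates R X + t. Camera axes: x right, y down, z forward; pixel columns grow to the right and rows downward; lengths in m; the calibration is good to about 2 mm. A picture is of the moment at which its call begins.
- env.close_job(): hands the job in, once; it reports no verdict.
The state is a dict: "time_s": time; "q": joint angles; "joint_vel": joint speeds; "joint_efforts": joint torques, N m; "position": TCP position; "tcp_rot": TCP orientation; "contact_force": force on the tool from outside, world axes, zero at the start; "wrist_torque": the same for the moment, N m; "finger_gap": opening from 0.0 (shut) to 1.0 (fully open).
Only numpy, scipy, OpenCV 4.12 (cv2) and the standard library are available. Lean on these libraries where they do the work, as an engineer would, in place of code of your own. Each camera call takes 0.05 s, during which the arm holds its last target.

## Working session

There is one attempt and no reset: what is moved stays moved. The work goes in short steps, Python scripts to look and compute and a tool call to move; the robot and the scene stay as the last step left them, time stands still between calls to the robot, and variables do not carry over. Pictures are saved under pics/ and viewed, and the job is handed in when it is done.

Besides the shell and the picture viewer there is one more tool, called after "Request:" by a JSON object that holds its "fn" and its "kwargs", one argument or row to a line. carry_out: Moves the arm, as the interface text tells. Shift numbers are shares of 0.03 m and turn numbers shares of 0.08 rad, none past 1 either way. Its arguments: {"type":"object","properties":{"commands":{"type":"array"}},"required":["commands"]}

```bash
ls; mkdir -p pics; cat > h.py <<'E'
import numpy as np,cv2
from station import env,snapshot
def snap(name,fn):
    s=snapshot(name); np.savez(fn,**{k:np.array(v) for k,v in s.items()})
    cv2.imwrite('pics/'+fn+'.png',s['img'][:,:,::-1]); return s
def load(fn): 
    d=np.load(fn+'.npz'); return {k:d[k] for k in d}
def cloud(s):
    z=s['z_map'].astype(float);h,w=z.shape
    f=h/2/np.tan(np.radians(float(s['vertical_fov']))/2)
    u,v=np.meshgrid(np.arange(w),np.arange(h))
    c=np.stack([(u-s['cx'])/f*z,(v-s['cy'])/f*z,z],-1)
    return (c-s['t'])@s['R']
E
python3 - <<'E'
from h import *
for n in ['scene','top','wrist']: snap(n,n+'0')
print(env.read_state())
E
```

```text
pics
{'time_s': 0.15, 'q': array([ 1.23048821,  0.41788527, -0.01029304,  1.61399546,  0.00472481,
        1.11070495, -0.05301009]), 'joint_vel': array([-1.47820948e-03, -3.47783988e-03,  5.79698066e-05, -1.54919102e-03,
        5.65215131e-04, -1.26110810e-03, -2.27746392e-04]), 'joint_efforts': array([ 7.18712454e-04, -8.64742327e+01,  6.79623708e-01, -4.35053873e+01,
        1.92651636e-02,  5.79821601e-03, -1.30465864e-04]), 'position': array([ 0.18388085, -0.5970346 ,  0.19159083]), 'tcp_rot': array([-4.69169858e-04,  9.88859893e-01,  1.48848503e-01, -1.23999380e-04]), 'contact_force': array([-0.07876521,  0.01470992,  0.21864255]), 'wrist_torque': array([-0.07391125,  0.00769915, -0.01558093]), 'finger_gap': 1.0006727137983127}
```

View pics/scene0.png

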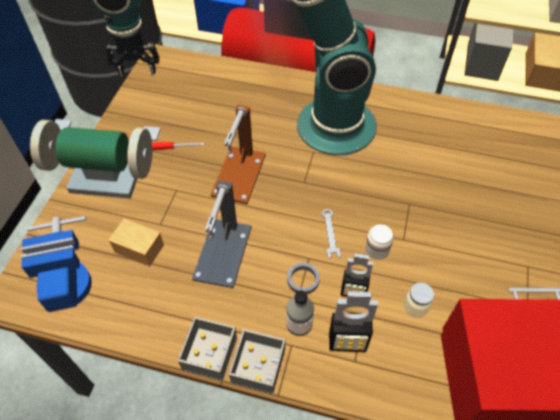

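View pics/top0.png

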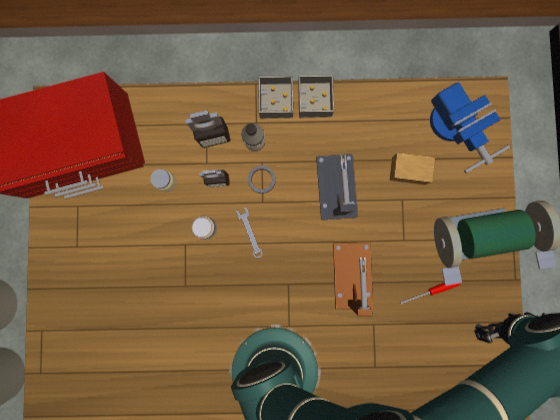

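View pics/wrist0.png

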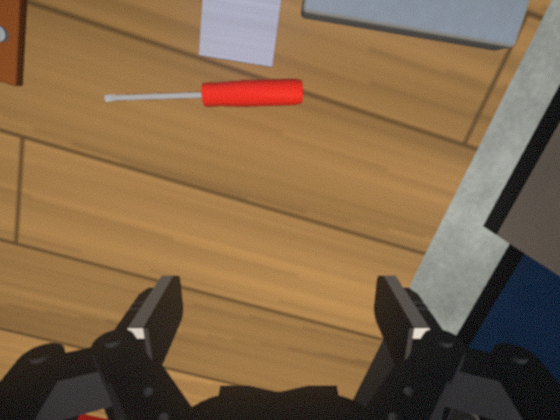

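Candidates: the lamps are at top px (214,178), smaller, and (208,128), larger. The stands are at (337,187), dark steel, and (353,280), orange. I choose the lamp at (214,178) and the stand at (337,187). I'll check both in a close crop and measure them.

```bash
python3 - <<'E'
from h import *
s=load('top0');P=cloud(s);im=s['img'][:,:,::-1]
a=cv2.resize(im[100:200,170:290],None,fx=4,fy=4,interpolation=2)
b=cv2.resize(im[140:230,305:385],None,fx=4,fy=4,interpolation=2)
c=load('scene0');ci=c['img'][:,:,::-1]
d=cv2.resize(ci[240:360,310:400],None,fx=3,fy=3);e=cv2.resize(ci[175:290,185:260],None,fx=3,fy=3)
W=np.zeros((600,800,3),np.uint8)
def put(i,x,y):
    i=i[:600-y,:800-x];W[y:y+i.shape[0],x:x+i.shape[1]]=i
put(cv2.resize(a,None,fx=.7,fy=.7),0,0);put(cv2.resize(b,None,fx=.8,fy=.8),0,290);put(d,360,0);put(e,260+110+260,0)
cv2.imwrite('pics/crop0.png',W)
print('cam',-s['R'].T@s['t'], -c['R'].T@c['t'])
def box(P,x0,x1,y0,y1,lo):
    q=P[y0:y1,x0:x1].reshape(-1,3);q=q[(q[:,2]>lo)&(q[:,2]<0.4)];return q
for n,b in dict(small=(195,235,165,190),large=(180,235,105,150),dark=(312,362,148,222),orange=(328,378,238,318),jar=(145,180,165,195),filt=(185,220,210,242),oil=(238,270,118,152),tape=(245,280,162,196),carton=(388,438,148,186)).items():
    q=box(P,*b,0.008); print(n,len(q),q.min(0).round(3),q.max(0).round(3),np.median(q,0).round(3))
q=box(P,195,235,165,190,0.10);print('small hi',len(q),q.mean(0))
for lo in (.1,.15,.17,.185):
    q=box(P,195,235,165,190,lo);r=cv2.minAreaRect((q[:,:2]*1000).astype(np.float32));print(lo,len(q),r,q[:,2].max())
q=box(P,312,362,148,222,0.19);print(q.round(3)[::6])
E
```

```text
cam [ 0.41028043 -0.04850215  1.48786824] [1.32404301 0.16565256 1.34525484]
small 422 [0.589 0.127 0.008] [0.663 0.252 0.204] [0.608 0.169 0.093]
large 1152 [0.72  0.122 0.008] [0.866 0.291 0.285] [0.75  0.182 0.13 ]
dark 2167 [ 0.475 -0.295  0.008] [ 0.695 -0.137  0.23 ] [ 0.578 -0.207  0.014]
orange 2374 [ 0.168 -0.334  0.008] [ 0.401 -0.18   0.228] [ 0.292 -0.25   0.014]
jar 460 [0.576 0.304 0.008] [0.661 0.41  0.094] [0.608 0.338 0.083]
filt 482 [0.423 0.173 0.008] [0.511 0.251 0.094] [0.457 0.21  0.083]
oil 528 [0.707 0.01  0.008] [0.82  0.098 0.179] [0.73  0.05  0.116]
tape 298 [ 0.568 -0.024  0.008] [0.669 0.083 0.035] [0.614 0.032 0.025]
carton 1167 [ 0.587 -0.535  0.008] [ 0.694 -0.385  0.078] [ 0.63  -0.445  0.069]
small hi 166 [0.61173088 0.17439111 0.15701334]
0.1 166 ((612.2360229492188, 175.47415161132812), (11.406045913696289, 65.01499938964844), 4.643442153930664) 0.2043439418406156
0.15 100 ((613.1104125976562, 175.54518127441406), (9.651464462280273, 65.01499938964844), 4.643442153930664) 0.2043439418406156
0.17 68 ((612.8128662109375, 175.86129760742188), (9.64505
[... 1085 characters left out ...]
12]
 [ 0.535 -0.207  0.209]
 [ 0.531 -0.208  0.222]
 [ 0.528 -0.212  0.219]
 [ 0.525 -0.214  0.223]
 [ 0.523 -0.217  0.216]
 [ 0.52  -0.218  0.213]
 [ 0.517 -0.217  0.221]
 [ 0.514 -0.216  0.225]
 [ 0.512 -0.206  0.216]
 [ 0.511 -0.222  0.221]
 [ 0.509 -0.206  0.216]
 [ 0.509 -0.222  0.217]
 [ 0.506 -0.197  0.216]
 [ 0.506 -0.214  0.218]
 [ 0.506 -0.231  0.215]
 [ 0.503 -0.206  0.216]
 [ 0.503 -0.223  0.213]
 [ 0.502 -0.197  0.194]
 [ 0.5   -0.21   0.221]
 [ 0.5   -0.228  0.215]
 [ 0.498 -0.2    0.213]
 [ 0.498 -0.217  0.213]
 [ 0.497 -0.233  0.216]
 [ 0.495 -0.209  0.209]
 [ 0.495 -0.226  0.21 ]
 [ 0.492 -0.2    0.213]
 [ 0.492 -0.217  0.211]
 [ 0.491 -0.233  0.217]
 [ 0.49  -0.213  0.197]]
```

View pics/crop0.png

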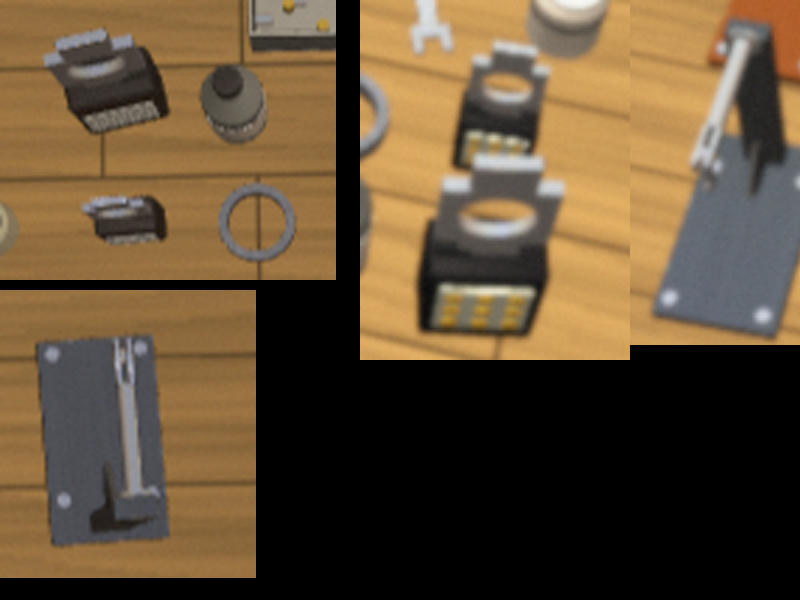

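The crops confirm the choice. The lamp at top (214,178) is clearly smaller than the one at (208,128). The dark stand's peg tip is at top (345,154) and the peg runs down to the post at (347,203). Next I'll fit the geometry.

```bash
python3 - <<'E'
from h import *
for n in ('top0','scene0'):
    s=load(n);P=cloud(s).reshape(-1,3)
    def sel(x0,x1,y0,y1,z0,z1):
        return P[(P[:,0]>x0)&(P[:,0]<x1)&(P[:,1]>y0)&(P[:,1]<y1)&(P[:,2]>z0)&(P[:,2]<z1)]
    q=sel(.52,.67,-.25,-.17,.195,.235)
    l=cv2.fitLine(q[:,:2].astype(np.float32),cv2.DIST_HUBER,0,.01,.01).ravel()
    print(n,'peg',len(q),'dir deg',np.degrees(np.arctan2(l[1]/l[0],1)),'y at x=.585',l[3]+(.585-l[2])*l[1]/l[0],'xmax',np.sort(q[:,0])[-6:].round(4),'z',np.percentile(q[:,2],[50,80,95]).round(4))
    q=sel(.47,.56,-.26,-.15,.19,.235);print(' post x',np.percentile(q[:,0],[0,2,5,50]).round(3), 'y',np.percentile(q[np.abs(q[:,0]-.5)<.008][:,1],[1,50,99]).round(3))
    q=sel(.45,.72,-.30,-.12,.006,.02);r=cv2.minAreaRect((q[:,:2]*1000).astype(np.float32));print(' base',r)
    q=sel(.57,.65,.12,.23,.10,.21)
    print(' lamp',len(q))
    for z0,z1 in ((.1,.14),(.14,.17),(.17,.21)):
        k=sel(.57,.65,.12,.23,z0,z1); 
        if len(k)>8:
            l=cv2.fitLine(k[:,:2].astype(np.float32),cv2.DIST_HUBER,0,.01,.01).ravel();yaw=np.degrees(np.arctan2(-l[0],l[1])) if l[1]>0 else np.degrees(np.arctan2(l[0],-l[1]))
            print('  ',z0,len(k),'normal yaw',yaw.round(2),k.mean(0).round(4),'y',k[:,1].min().round(4),k[:,1].max().round(4),'x',np.percentile(k[:,0],[2,98]).round(4), cv2.minAreaRect((k[:,:2]*1000).astype(np.float32)))
    k=sel(.56,.66,.12,.23,.08,.1);print('  body top',len(k),cv2.minAreaRect((k[:,:2]*1000).astype(np.float32)),np.median(k[:,2]))
E
```

```text
top0 peg 251 dir deg 3.0511906 y at x=.585 -0.21187529 xmax [0.6457 0.6468 0.6475 0.648  0.6491 0.6499] z [0.2159 0.2193 0.2216]
 post x [0.49  0.49  0.492 0.509] y [-0.237 -0.214 -0.197]
 base ((584.8272094726562, -211.51133728027344), (174.9705810546875, 266.5157775878906), 89.63581085205078)
 lamp 166
   0.1 61 normal yaw 5.18 [0.6112 0.175  0.1184] y 0.1431 0.2057 x [0.6072 0.6166] ((612.2145385742188, 174.44700622558594), (9.503605842590332, 62.782798767089844), 2.4002511501312256)
   0.14 37 normal yaw 7.03 [0.6121 0.1736 0.162 ] y 0.1433 0.2081 x [0.607  0.6198] ((613.5872192382812, 175.60511779785156), (9.59844970703125, 65.01731872558594), 3.6807749271392822)
   0.17 68 normal yaw 4.1 [0.612  0.1742 0.189 ] y 0.1453 0.2061 x [0.6078 0.6181] ((612.8128662109375, 175.86129760742188), (9.645057678222656, 61.038326263427734), 3.586446523666382)
  body top 157 ((611.911865234375, 174.37648010253906), (38.90306091308594, 67.98561096191406), 5.081236839294434) 0.09031034957959082
scene0 peg 288 dir deg 1.7685512 y at x=.585 -0.20906776 xmax [0.6516 0.6516 0.6522 0.6524 0.6526 0.655
[... 185 characters left out ...]
36392212)
 lamp 411
   0.1 161 normal yaw 4.24 [0.6181 0.1773 0.1159] y 0.1453 0.2092 x [0.6118 0.6231] ((615.96875, 177.0767822265625), (12.672149658203125, 63.73675537109375), 6.138136386871338)
   0.14 132 normal yaw 4.27 [0.618  0.1776 0.1591] y 0.1456 0.2088 x [0.6106 0.6226] ((615.395751953125, 176.738037109375), (13.379656791687012, 63.30097579956055), 5.350758075714111)
   0.17 118 normal yaw 0.71 [0.618  0.1768 0.1865] y 0.1519 0.195 x [0.611  0.6221] ((616.01708984375, 173.3525848388672), (12.065653800964355, 43.13792419433594), 2.470311164855957)
  body top 251 ((619.5855712890625, 177.48484802246094), (38.01493835449219, 70.69194793701172), 0.9923560619354248) 0.08757741774225558
```

```bash
cat > plan.py <<'E'
from h import *
from scipy.spatial.transform import Rotation as R
def cur():
    s=env.read_state();q=s['tcp_rot'];return s,np.array(s['position']),R.from_quat([q[1],q[2],q[3],q[0]])
def yawy(r): y=r.as_matrix()[:,1];return np.degrees(np.arctan2(y[1],y[0]))
def plan(wps,p=None,r=None):
    """wps: (xyz, yaw_y deg, rows); prints rows rounded, tracks rounded pose"""
    if p is None: _,p,r=cur()
    out=[]
    for xyz,yw,n in wps:
        for k in range(n,0,-1):
            d=r.inv().apply((np.array(xyz)-p)/k)/.03
            c,s_=np.cos(np.radians(yw)),np.sin(np.radians(yw))
            T=R.from_matrix(np.array([[-s_,c,0],[c,s_,0],[0,0,-1.]]).T@np.eye(3)) if 0 else R.from_matrix(np.column_stack([[-s_,c,0],[c,s_,0],[0,0,-1]]))
            w=(r.inv()*T).as_rotvec()/k/.08
            d=np.round(d,2);w=np.round(w,2)
            if max(abs(d).max(),abs(w).max())>1: print('OVER',d,w)
            out.append([*d,*w]); p=p+r.apply(d*.03); r=r*R.from_rotvec(w*.08)
    for i,o in enumerate(out):
        print(','.join(f'{v:g}' for v in o), '' if (i+1)%10 else '\n')
    print('end',p,yawy(r)); return p,r
E
python3 - <<'E'
from plan import *
s,p,r=cur();print(p,yawy(r),r.as_matrix().round(3))
p,r=plan([((.184+.03,-.597+.054,.34),-60,6),((.59,.135,.34),4.5,26),((.612,.176,.245),4.5,8)])
E
```

```text
[ 0.18388085 -0.5970346   0.19159083] -72.87959778636205 [[ 0.956  0.294 -0.   ]
 [ 0.294 -0.956  0.001]
 [-0.    -0.001 -1.   ]]
0.25,-0.24,-0.82,-0,-0,-0.47 
0.26,-0.23,-0.83,-0,-0,-0.47 
0.26,-0.22,-0.82,-0,-0,-0.47 
0.27,-0.21,-0.83,-0,-0,-0.47 
0.28,-0.2,-0.82,-0.01,-0,-0.46 
0.29,-0.18,-0.83,-0,-0,-0.47 
0.85,-0.51,0,-0,-0,-0.54 
0.87,-0.47,0,-0,-0,-0.54 
0.89,-0.44,0,-0,-0,-0.54 
0.91,-0.4,0,-0,-0,-0.54 

0.93,-0.36,0,-0,-0,-0.54 
0.94,-0.32,0,-0,-0,-0.54 
0.96,-0.28,0,-0,-0,-0.54 
0.97,-0.23,0,-0,-0,-0.54 
0.98,-0.19,0,-0,-0,-0.54 
0.98,-0.15,0,-0,-0,-0.54 
0.99,-0.11,0,-0,-0,-0.54 
0.99,-0.06,0,-0,-0,-0.54 
0.99,-0.02,0,-0,-0,-0.54 
0.99,0.02,0,-0,-0,-0.54 

0.99,0.06,0,-0,-0,-0.54 
0.99,0.11,0,-0,-0,-0.54 
0.98,0.15,0,-0,-0,-0.54 
0.98,0.19,0,-0,-0,-0.54 
0.97,0.23,0,-0,-0,-0.54 
0.96,0.27,0,-0,-0,-0.54 
0.94,0.32,0,-0,-0,-0.55 
0.93,0.36,0,-0,-0,-0.54 
0.91,0.4,0,-0,-0,-0.55 
0.89,0.43,0,-0,-0,-0.54 

0.87,0.48,0,-0,-0,-0.55 
0.86,0.51,0.01,-0,-0,-0.54 
0.16,0.1,0.4,-0,-0,-0 
0.16,0.11,0.39,-0,-0,-0 
0.16,0.1,0.4,-0,-0,-0 
0.16,0.11,0.39,-0,-0,-0 
0.17,0.1,0.4,-0,-0,-0 
0.16,0.11,0.39,-0,-0,-0 
0.17,0.1,0.4,-0,-0,-0 
0.16,0.11,0.39,-0,-0,-0 

end [0.61210518 0.17598771 0.24514047] 4.492624621745909
```

Request:
{"fn": "carry_out", "kwargs": {
  "commands": [-1,0.25,-0.24,-0.82,0,0,-0.47,-1,0.26,-0.23,-0.83,0,0,-0.47,-1,0.26,-0.22,-0.82,0,0,-0.47,-1,0.27,-0.21,-0.83,0,0,-0.47,-1,0.28,-0.2,-0.82,-0.01,0,-0.46,-1,0.29,-0.18,-0.83,0,0,-0.47,-1,0.85,-0.51,0,0,0,-0.54,-1,0.87,-0.47,0,0,0,-0.54,-1,0.89,-0.44,0,0,0,-0.54,-1,0.91,-0.4,0,0,0,-0.54]
}}

```text
time_s: 0.98
position: [0.272, -0.4377, 0.3404]
tcp_rot: [0.0, 0.94, 0.342, -0.0]
contact_force: [1.3, -0.3, -0.6]
finger_gap: 1.0
```

Request:
{"fn": "carry_out", "kwargs": {
  "commands": [-1,0.93,-0.36,0,0,0,-0.54,-1,0.94,-0.32,0,0,0,-0.54,-1,0.96,-0.28,0,0,0,-0.54,-1,0.97,-0.23,0,0,0,-0.54,-1,0.98,-0.19,0,0,0,-0.54,-1,0.98,-0.15,0,0,0,-0.54,-1,0.99,-0.11,0,0,0,-0.54,-1,0.99,-0.06,0,0,0,-0.54,-1,0.99,-0.02,0,0,0,-0.54,-1,0.99,0.02,0,0,0,-0.54]
}}

```text
time_s: 1.82
position: [0.4168, -0.1768, 0.3404]
tcp_rot: [0.0, 0.844, 0.536, -0.0]
contact_force: [0.4, -0.1, 0.8]
finger_gap: 0.998
```

Request:
{"fn": "carry_out", "kwargs": {
  "commands": [-1,0.99,0.06,0,0,0,-0.54,-1,0.99,0.11,0,0,0,-0.54,-1,0.98,0.15,0,0,0,-0.54,-1,0.98,0.19,0,0,0,-0.54,-1,0.97,0.23,0,0,0,-0.54,-1,0.96,0.27,0,0,0,-0.54,-1,0.94,0.32,0,0,0,-0.55,-1,0.93,0.36,0,0,0,-0.54,-1,0.91,0.4,0,0,0,-0.55,-1,0.89,0.43,0,0,0,-0.54]
}}

```text
time_s: 2.65
position: [0.5616, 0.0839, 0.3401]
tcp_rot: [0.0, 0.71, 0.705, -0.0]
contact_force: [0.9, -0.3, 0.3]
finger_gap: 1.0
```

Request:
{"fn": "carry_out", "kwargs": {
  "commands": [-1,0.87,0.48,0,0,0,-0.55,-1,0.86,0.51,0.01,0,0,-0.54,-1,0.16,0.1,0.4,0,0,0,-1,0.16,0.11,0.39,0,0,0,-1,0.16,0.1,0.4,0,0,0,-1,0.16,0.11,0.39,0,0,0,-1,0.17,0.1,0.4,0,0,0,-1,0.16,0.11,0.39,0,0,0,-1,0.17,0.1,0.4,0,0,0,-1,0.16,0.11,0.39,0,0,0]
}}

```text
time_s: 3.48
position: [0.6124, 0.176, 0.2439]
tcp_rot: [0.0, 0.679, 0.734, -0.0]
contact_force: [-0.3, 1.0, 0.0]
finger_gap: 0.998
```

```bash
python3 - <<'E'
from plan import *
s=snap('wrist','wrist1');P=cloud(s)
m=(P[:,:,2]>.185)&(P[:,:,2]<.203)&(abs(P[:,:,0]-.613)<.05)&(abs(P[:,:,1]-.176)<.05)
k=P[m];print(len(k))
if len(k): print(cv2.minAreaRect((k[:,:2]*1000).astype(np.float32)),k.mean(0),np.percentile(k[:,2],[5,95]))
for lo,hi in ((.155,.175),(.075,.095)):
    m=(P[:,:,2]>lo)&(P[:,:,2]<hi)&(abs(P[:,:,0]-.613)<.06)&(abs(P[:,:,1]-.176)<.06);k=P[m];print(lo,len(k),len(k) and cv2.minAreaRect((k[:,:2]*1000).astype(np.float32)))
E
```

```text
557
((613.3563842773438, 175.16563415527344), (7.8774566650390625, 36.53950119018555), 4.478827476501465) [0.61296805 0.17669093 0.19598947] [0.19223265 0.19750848]
0.155 250 ((613.4932861328125, 174.94973754882812), (7.2337965965271, 64.25086212158203), 4.190388202667236)
0.075 2007 ((614.44140625, 176.0496826171875), (41.95445251464844, 68.27906799316406), 4.518831729888916)
```

View pics/wrist1.png

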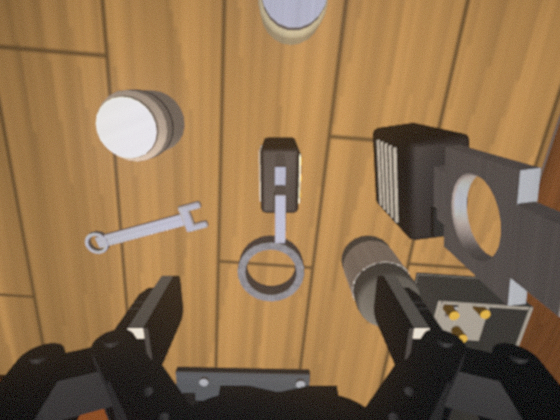

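The wrist view shows the tab at px (280,220), midway between the fingers. The fit gives (0.6133, 0.1755) with yaw 4.5°, which agrees with the tool. I'll go down and grip.

Request:
{"fn": "carry_out", "kwargs": {
  "commands": [-1,0,0.03,0.6,0,0,0,-1,0,0,0.7,0,0,0,-1,0,0,0.7,0,0,0,-1,0,0,0.53,0,0,0,-1,0,0,0,0,0,0,1,0,0,0,0,0,0,1,0,0,0,0,0,0,1,0,0,0,0,0,0,1,0,0,0,0,0,0,1,0,0,0,0,0,0]
}}

```text
time_s: 4.37
position: [0.6134, 0.1759, 0.17]
tcp_rot: [0.001, 0.679, 0.734, 0.0]
contact_force: [-0.1, 0.3, 0.4]
finger_gap: 0.298
```

Request:
{"fn": "carry_out", "kwargs": {
  "commands": [1,0,0,0,0,0,0,1,0,0,0,0,0,0,1,0,0,0,0,0,0,1,0,0,0,0,0,0,1,0,0,-0.1,0,0,0,1,0,0,-0.2,0,0,0,1,0,0,-0.4,0,0,0,1,0,0,-0.3,0,0,0,1,0,0,0,0,0,0,1,0,0,0,0,0,0]
}}

```text
time_s: 5.2
position: [0.6135, 0.176, 0.2001]
tcp_rot: [0.001, 0.679, 0.734, 0.0]
contact_force: [0.1, 0.7, -0.9]
finger_gap: 0.003
```

```bash
python3 - <<'E'
from plan import *
snap('wrist','wrist2');c=snap('scene','scene2')
cv2.imwrite('pics/scene2c.png',cv2.resize(c['img'][130:370,270:450,::-1],None,fx=2.5,fy=2.5))
print(env.read_state())
E
```

```text
{'time_s': 5.3, 'q': array([ 0.17587117,  0.52676732, -0.71317706,  1.55344237,  0.36192016,
        1.19732358, -0.52520081]), 'joint_vel': array([-0.00017787,  0.00596048,  0.00073897,  0.00439952,  0.00191787,
       -0.00226266, -0.00031178]), 'joint_efforts': array([-5.35229675e-02, -8.77061677e+01, -1.54527587e+01, -4.29094505e+01,
        4.19160555e-03,  2.68815982e-02,  1.00017147e-02]), 'position': array([0.61300764, 0.17571394, 0.19904026]), 'tcp_rot': array([ 3.32358360e-04,  6.78867251e-01,  7.34260911e-01, -2.44313130e-04]), 'contact_force': array([ 0.2529783 , -0.29912042, -0.50386768]), 'wrist_torque': array([ 0.01355789,  0.01528167, -0.01572486]), 'finger_gap': -0.0033367037787878145}
```

View pics/wrist2.png

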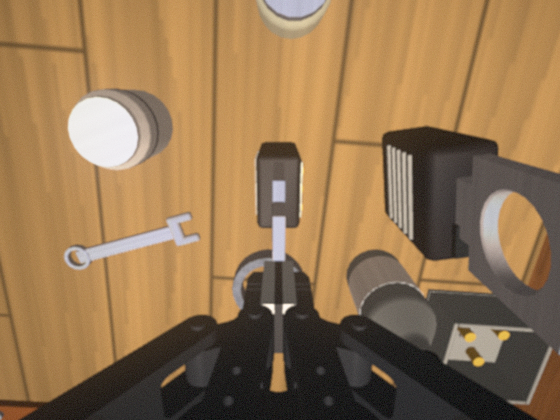

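View pics/scene2c.png

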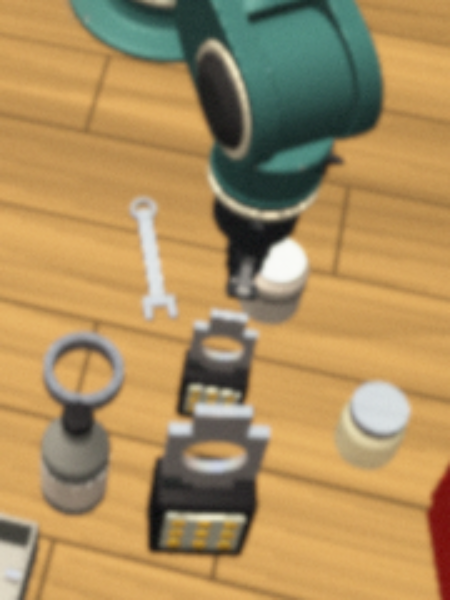

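```bash
python3 - <<'E'
from plan import *
c=load('scene2');f=210/np.tan(np.radians(float(c['vertical_fov']))/2)
for X in ([.613,.1757,.199],[.613,.1757,.25],[.6133,.1755,.197],[.6133,.1755,.09]):
    k=c['R']@np.array(X)+c['t'];u,v=k[:2]/k[2]*f+[c['cx'],c['cy']];print(X,u,v,'crop',(u-270)*2.5,(v-130)*2.5)
P=cloud(c)
print(P[235:262:3,366].round(3)); print(P[256,360:376:3].round(3))
P=cloud(load('wrist2'));m=(P[:,:,2]>.185)&(P[:,:,2]<.203)&(abs(P[:,:,0]-.613)<.05)&(abs(P[:,:,1]-.176)<.06)
k=P[m];print(len(k),cv2.minAreaRect((k[:,:2]*1000).astype(np.float32)),k.min(0),k.max(0))
print(P[215:310:8,280].round(3))
w=load('wrist2');print('wrist cam',-w['R'].T@w['t'],w['R'])
E
```

```text
[0.613, 0.1757, 0.199] 361.17314634867057 254.29326652388818 crop 227.93286587167643 310.73316630972045
[0.613, 0.1757, 0.25] 363.70809692161595 243.2720588193003 crop 234.27024230403987 283.1801470482508
[0.6133, 0.1755, 0.197] 360.9750799346486 254.79497337556802 crop 227.43769983662148 311.98743343892005
[0.6133, 0.1755, 0.09] 356.1589506086053 275.75623703552554 crop 215.3973765215133 364.3905925888139
[[0.654 0.176 0.347]
 [0.651 0.177 0.331]
 [0.662 0.179 0.337]
 [0.667 0.18  0.333]
 [0.672 0.182 0.327]
 [0.478 0.188 0.011]
 [0.484 0.19  0.004]
 [0.613 0.188 0.196]
 [0.62  0.19  0.194]]
[[0.613 0.174 0.19 ]
 [0.614 0.181 0.194]
 [0.613 0.188 0.196]
 [0.491 0.2   0.003]
 [0.494 0.208 0.012]
 [0.493 0.216 0.013]]
669 ((613.1268310546875, 178.07151794433594), (7.366078853607178, 30.30347442626953), 4.5067877769470215) [0.60831216 0.16289662 0.18510415] [0.61798897 0.19321395 0.19844219]
[[0.613 0.192 0.195]
 [0.613 0.188 0.197]
 [0.613 0.183 0.196]
 [0.614 0.178 0.197]
 [0.614 0.173 0.197]
 [0.615 0.167 0.196]
 [0.613 0.188 0.246]
 [0.613 0.188 0.253]
 [0.613 0.187 0.258]
 [0.612 0.187 0.265]
 [0.612 0.187 0.27 ]
 [0.612 0.187 0.275]]
wrist cam [0.60576259 0.2596306  0.38158036] [[ 0.99687089  0.07902837  0.00171614]
 [ 0.07421075 -0.94313709  0.32401419]
 [ 0.02722487 -0.32287296 -0.94605066]]
```

```bash
python3 - <<'E'
from plan import *
for n in ('scene2','wrist2'):
    P=cloud(load(n))
    m=(P[:,:,2]>.205)&(P[:,:,2]<.40)&(abs(P[:,:,0]-.613)<.09)&(abs(P[:,:,1]-.176)<.09)
    k=P[m];print(n,len(k),'zlow',np.sort(k[:,2])[[0,3,10,30]].round(3))
    for lo in np.arange(.21,.36,.015):
        j=k[(k[:,2]>=lo)&(k[:,2]<lo+.015)]
        if len(j):print(round(lo,3),len(j),np.percentile(j[:,:2],[2,98],axis=0).round(3).tolist())
# wrist1 & wrist0 open
for n,p in (('wrist1',(.6124,.176,.2439)),('wrist0',(.184,-.597,.192))):
    P=cloud(load(n));m=(P[:,:,2]>p[2]-.02)&(P[:,:,2]<p[2]+.2)&(np.hypot(P[:,:,0]-p[0],P[:,:,1]-p[1])<.09);k=P[m]
    print(n,len(k),(np.sort(k[:,2])[[0,3,10,30,100]]-p[2]).round(3))
E
```

```text
scene2 597 zlow [0.239 0.245 0.284 0.296]
0.225 1 [[0.621, 0.17], [0.621, 0.17]]
0.24 3 [[0.62, 0.169], [0.624, 0.186]]
0.27 11 [[0.622, 0.167], [0.64, 0.193]]
0.285 19 [[0.627, 0.167], [0.647, 0.19]]
0.3 30 [[0.622, 0.163], [0.642, 0.196]]
0.315 75 [[0.63, 0.163], [0.676, 0.196]]
0.33 89 [[0.632, 0.162], [0.675, 0.198]]
0.345 52 [[0.645, 0.171], [0.656, 0.192]]
wrist2 39572 zlow [0.243 0.243 0.243 0.244]
0.24 716 [[0.6, 0.182], [0.625, 0.188]]
0.255 1326 [[0.599, 0.182], [0.625, 0.188]]
0.27 1998 [[0.59, 0.167], [0.633, 0.191]]
0.285 10199 [[0.576, 0.166], [0.649, 0.192]]
0.3 12651 [[0.564, 0.166], [0.659, 0.195]]
0.315 11715 [[0.556, 0.181], [0.667, 0.195]]
wrist1 38129 [0.051 0.052 0.052 0.052 0.054]
wrist0 38169 [0.051 0.051 0.051 0.052 0.054]
```

The cameras agree with each other: the shut fingertips are at z≈0.243 while the reported TCP is 0.199. So the true tips sit about 44 mm higher than reported along the tool axis, and the fingers closed above the tab without touching anything. I'll open, go down 75 mm with that correction, and grip again.

Request:
{"fn": "carry_out", "kwargs": {
  "commands": [-1,0,0,0,0,0,0,-1,0,0,0,0,0,0,-1,0,0,0,0,0,0,-1,0,0,0,0,0,0,-1,0,0,0,0,0,0,-1,0,0,0,0,0,0,-1,0,0,0.5,0,0,0,-1,0,0,0.5,0,0,0,-1,0,0,0.5,0,0,0,-1,0,0,0,0,0,0]
}}

```text
time_s: 6.13
position: [0.6119, 0.1751, 0.1515]
tcp_rot: [-0.001, 0.679, 0.734, -0.002]
contact_force: [-0.4, -0.2, -1.6]
finger_gap: 1.001
```

```bash
python3 - <<'E'
from plan import *
s,p,r=cur();print(p,s['finger_gap'],s['contact_force'])
w=snap('wrist','wrist3');P=cloud(w)
m=(P[:,:,2]>.12)&(P[:,:,2]<.4)&(abs(P[:,:,0]-.613)<.09)&(abs(P[:,:,1]-.176)<.09)&(abs(P[:,:,0]-.613)>.037)
k=P[m];print(np.sort(k[:,2])[[0,3,10,30,100,1000]].round(3))
E
```

```text
[0.61189842 0.17512702 0.15153407] 1.0011652375066287 [-0.42764333 -0.24418988 -1.57337694]
[0.203 0.203 0.203 0.204 0.205 0.213]
```

View pics/wrist3.png

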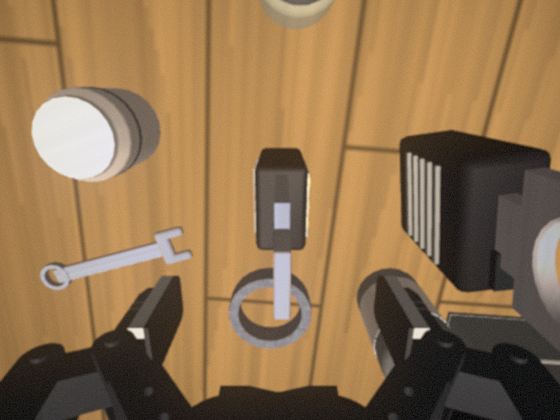

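The wrist view shows the tab at (282,285), still centred, with the lamp undisturbed. The open fingertips measure z≈0.203, so the offset holds.

Request:
{"fn": "carry_out", "kwargs": {
  "commands": [-1,0,0.03,0.3,0,0,0,-1,0,0,0.3,0,0,0,-1,0,0,0.3,0,0,0,-1,0,0,0,0,0,0,1,0,0,0,0,0,0,1,0,0,0,0,0,0,1,0,0,0,0,0,0,1,0,0,0,0,0,0,1,0,0,0,0,0,0,1,0,0,0,0,0,0]
}}

```text
time_s: 7.02
position: [0.6141, 0.1759, 0.1274]
tcp_rot: [0.0, 0.679, 0.734, -0.0]
contact_force: [0.1, 0.1, 0.1]
finger_gap: 0.141
```

Request:
{"fn": "carry_out", "kwargs": {
  "commands": [1,0,0,0,0,0,0,1,0,0,0,0,0,0,1,0,0,0,0,0,0,1,0,0,0,0,0,0,1,0,0,0,0,0,0,1,0,0,-0.1,0,0,0,1,0,0,-0.2,0,0,0,1,0,0,-0.4,0,0,0,1,0,0,-0.3,0,0,0,1,0,0,0,0,0,0]
}}

```text
time_s: 7.85
position: [0.6149, 0.1764, 0.1598]
tcp_rot: [0.001, 0.679, 0.734, 0.001]
contact_force: [1.1, 0.1, -4.2]
finger_gap: 0.084
```

```bash
python3 - <<'E'
from plan import *
s,p,r=cur();print(p,yawy(r),s['finger_gap'],s['contact_force'])
w=snap('wrist','wrist4');P=cloud(w)
c=snap('scene','scene4')
cv2.imwrite('pics/scene4c.png',cv2.resize(c['img'][130:370,270:450,::-1],None,fx=2.5,fy=2.5))
E
```

```text
[0.61494942 0.17635645 0.15981965] 4.49256627177266 0.08419347918232768 [ 1.08956496  0.07323015 -4.19083493]
```

View pics/wrist4.png

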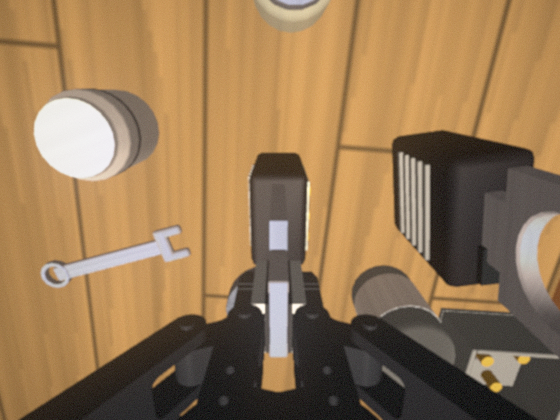

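View pics/scene4c.png

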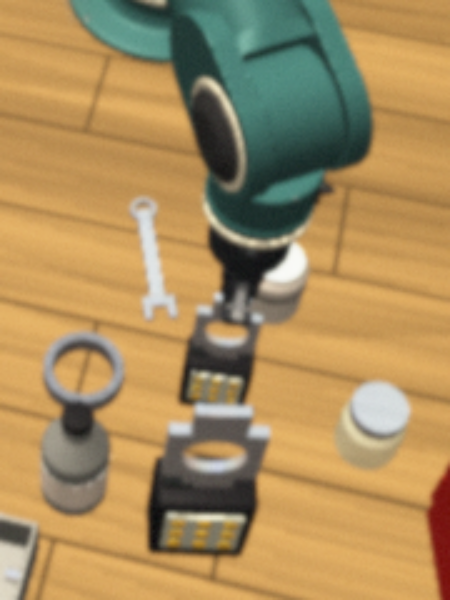

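The tab is held: the gap is 0.084 (about 7 mm), the load is 4.2 N, and the scene shows the lamp lifted. Eye z ≈ reported z + 0.010. I'll lift high, carry it over to in front of the peg tip, and check there.

```bash
python3 - <<'E'
from plan import *
plan([((.615,.176,.32),4.5,8),((.72,-.205,.32),2.4,19),((.72,-.205,.24),2.4,3)])
E
```

```text
-0,0,-0.68,0,0,-0 
-0,0,-0.68,0,0,-0 
-0,0.01,-0.67,0,0,-0 
-0,0,-0.68,0,0,-0 
-0,0.01,-0.67,0,0,-0 
-0,0,-0.68,0.01,0,-0 
-0,0.01,-0.67,0,0,-0 
-0,0,-0.68,0.01,0.01,-0 
-0.68,0.13,0,-0,-0,0.02 
-0.68,0.13,0,-0,-0,0.02 

-0.68,0.13,0,-0,-0,0.02 
-0.68,0.14,0,-0,-0,0.02 
-0.68,0.14,0,-0,-0,0.02 
-0.68,0.14,0,-0,-0,0.03 
-0.68,0.14,0,-0,-0,0.02 
-0.68,0.14,0,-0,-0,0.03 
-0.68,0.14,0,-0,-0,0.02 
-0.68,0.14,0,-0,-0,0.03 
-0.68,0.14,0,-0,-0,0.02 
-0.68,0.15,0,-0,-0,0.03 

-0.68,0.15,0,-0,-0,0.02 
-0.68,0.15,0,-0,-0,0.03 
-0.68,0.15,0,-0,-0,0.02 
-0.67,0.15,0,-0,-0,0.03 
-0.67,0.15,0,-0,-0,0.02 
-0.68,0.15,0,-0,-0,0.03 
-0.67,0.15,0,-0,-0,0.02 
-0,0,0.89,-0,-0,0 
-0,0,0.89,-0,-0,0 
-0,0,0.89,-0,-0,0 

end [ 0.71997508 -0.20492864  0.23990634] 2.422398128972387
```

Request:
{"fn": "carry_out", "kwargs": {
  "commands": [1,0,0,-0.4,0,0,0,1,0,0,-0.68,0,0,0,1,0,0,-0.7,0,0,0,1,0,0,-0.7,0,0,0,1,0,0,-0.7,0,0,0,1,0,0,-0.7,0,0,0,1,0,0,-0.7,0,0,0,1,0,0.03,-0.7,0,0,0,1,-0.5,0.13,0,0,0,0.02,1,-0.68,0.13,0,0,0,0.02]
}}

```text
time_s: 8.78
position: [0.6252, 0.143, 0.3174]
tcp_rot: [0.001, 0.679, 0.734, 0.001]
contact_force: [-0.5, 0.2, -4.9]
finger_gap: 0.081
```

Request:
{"fn": "carry_out", "kwargs": {
  "commands": [1,-0.68,0.13,0,0,0,0.02,1,-0.68,0.14,0,0,0,0.02,1,-0.68,0.14,0,0,0,0.02,1,-0.68,0.14,0,0,0,0.03,1,-0.68,0.14,0,0,0,0.02,1,-0.68,0.14,0,0,0,0.03,1,-0.68,0.14,0,0,0,0.02,1,-0.68,0.14,0,0,0,0.03,1,-0.68,0.14,0,0,0,0.02,1,-0.68,0.15,0,0,0,0.03]
}}

```text
time_s: 9.62
position: [0.6808, -0.0607, 0.3159]
tcp_rot: [0.0, 0.687, 0.727, -0.0]
contact_force: [0.2, 0.5, -4.2]
finger_gap: 0.082
```

Request:
{"fn": "carry_out", "kwargs": {
  "commands": [1,-0.68,0.15,0,0,0,0.02,1,-0.68,0.15,0,0,0,0.03,1,-0.68,0.15,0,0,0,0.02,1,-0.67,0.15,0,0,0,0.03,1,-0.67,0.15,0,0,0,0.02,1,-0.68,0.15,0,0,0,0.03,1,-0.5,0.15,0,0,0,0.02,1,-0.3,0,0.5,0,0,0,1,0,0,0.5,0,0,0,1,0,0,0.3,0,0,0]
}}

```text
time_s: 10.45
position: [0.719, -0.2043, 0.275]
tcp_rot: [-0.001, 0.692, 0.722, -0.001]
contact_force: [-0.4, 0.9, -4.2]
finger_gap: 0.083
```

```bash
python3 - <<'E'
from plan import *
s,p,r=cur();print(p,yawy(r),s['finger_gap'],s['contact_force'])
w=snap('wrist','wrist5')
c=snap('scene','scene5');snap('top','top5')
cv2.imwrite('pics/scene5c.png',cv2.resize(c['img'][130:330,150:330,::-1],None,fx=3,fy=3))
E
```

```text
[ 0.71899187 -0.20430373  0.27496672] 2.3832397930121885 0.0830558797913597 [-0.41178715  0.88730794 -4.20182258]
```

View pics/wrist5.png

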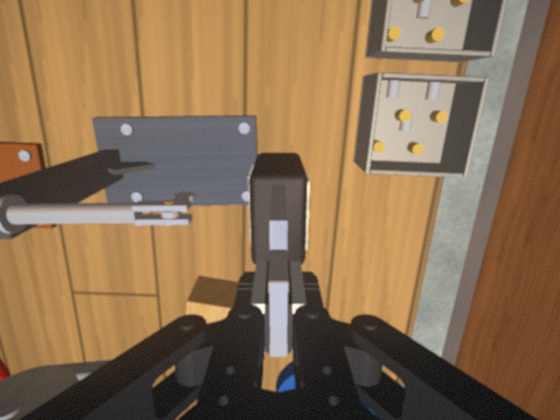

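View pics/scene5c.png

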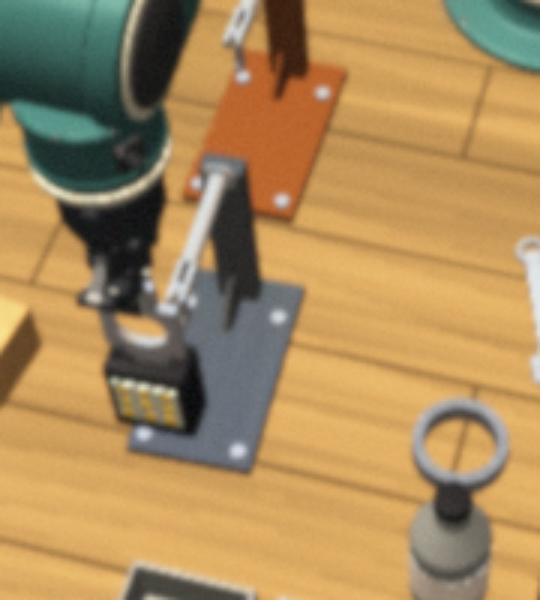

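View pics/top5.png

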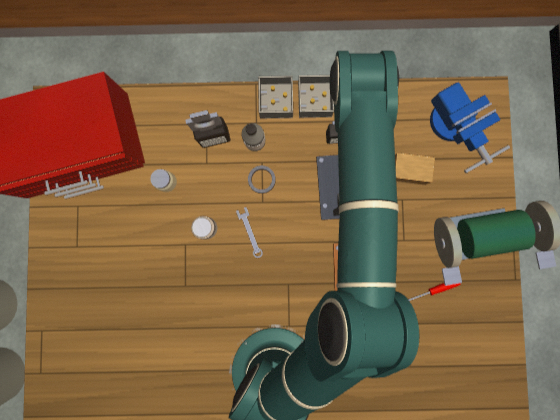

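The wrist view shows the peg lying from (10,215) to its tip at (188,208), and the lamp held in front. I'll measure both in this frame.

```bash
python3 - <<'E'
from plan import *
for n in ('wrist5','scene5'):
    P=cloud(load(n)).reshape(-1,3)
    def sel(x0,x1,y0,y1,z0,z1):
        return P[(P[:,0]>x0)&(P[:,0]<x1)&(P[:,1]>y0)&(P[:,1]<y1)&(P[:,2]>z0)&(P[:,2]<z1)]
    q=sel(.53,.672,-.25,-.17,.19,.235)
    for a in np.arange(.54,.672,.02):
        j=q[abs(q[:,0]-a)<.01]
        if len(j)>3:print(n,a.round(2),len(j),'y',np.percentile(j[:,1],[2,98]).round(4),'ztop',np.percentile(j[:,2],[50,95]).round(4))
    print('tip x',np.sort(q[:,0])[-10:].round(4))
    for z0,z1 in ((.13,.18),(.24,.27),(.27,.30),(.30,.32),(.33,.36)):
        k=sel(.68,.76,-.26,-.15,z0,z1)
        if len(k)>5: print(' lamp',z0,len(k),cv2.minAreaRect((k[:,:2]*1000).astype(np.float32)))
P=cloud(load('wrist5'));print(P[330:356:4,278].round(4), P[225:262:6,278].round(4))
P=cloud(load('scene5'))
E
```

```text
wrist5 0.54 555 y [-0.2227 -0.2076] ztop [0.2163 0.2181]
wrist5 0.56 531 y [-0.2207 -0.2066] ztop [0.2164 0.2181]
wrist5 0.58 534 y [-0.2197 -0.2055] ztop [0.2163 0.2181]
wrist5 0.6 565 y [-0.219  -0.2042] ztop [0.2162 0.218 ]
wrist5 0.62 599 y [-0.2191 -0.203 ] ztop [0.2155 0.2172]
wrist5 0.64 673 y [-0.218  -0.2018] ztop [0.2157 0.2171]
wrist5 0.66 24 y [-0.2176 -0.2084] ztop [0.2111 0.2162]
tip x [0.6503 0.6503 0.6503 0.6504 0.6504 0.6504 0.6505 0.6505 0.6505 0.6506]
 lamp 0.13 257 ((716.6723022460938, -174.1189422607422), (43.980224609375, 8.590644836425781), 1.5752222537994385)
 lamp 0.24 105 ((717.0755004882812, -173.46876525878906), (7.938900470733643, 0.8727262020111084), 1.8508883714675903)
 lamp 0.27 259 ((717.117431640625, -173.61346435546875), (7.941266059875488, 1.0268925428390503), 1.9747421741485596)
 lamp 0.3 873 ((721.7503051757812, -184.20445251464844), (21.87238883972168, 25.341564178466797), 83.01837158203125)
 lamp 0.33 5171 ((718.7840576171875, -192.56256103515625), (48.390403747558594, 48.113670349121094), 45.9778938293457)
scene5 0.54 37 y [-0.2191 -0.2047] zt
[... 687 characters left out ...]
3515625, -202.68109130859375), (9.83787727355957, 66.09751892089844), 4.282675743103027)
 lamp 0.3 67 ((723.6527709960938, -188.73680114746094), (16.603710174560547, 39.78007507324219), 27.88450813293457)
 lamp 0.33 69 ((715.9614868164062, -190.40586853027344), (21.69719696044922, 47.83774185180664), 65.74617004394531)
[[ 0.7185 -0.2099  0.3443]
 [ 0.7187 -0.2126  0.3434]
 [ 0.7187 -0.2136  0.3445]
 [ 0.7188 -0.2154  0.3447]
 [ 0.7189 -0.2184  0.3435]
 [ 0.719  -0.2196  0.3444]
 [ 0.719  -0.2214  0.3446]] [[ 0.717  -0.1759  0.3164]
 [ 0.7172 -0.1791  0.3157]
 [ 0.715  -0.1206  0.4564]
 [ 0.7174 -0.1849  0.3161]
 [ 0.7175 -0.1873  0.3171]
 [ 0.7175 -0.1874  0.323 ]
 [ 0.7176 -0.1876  0.3282]]
```

Request:
{"fn": "carry_out", "kwargs": {
  "commands": [1,-0.03,0,0.3,0,0,0,1,0,0,0.5,0,0,0,1,0,0,0.6,0,0,0,1,0,0,0.6,0,0,0,1,0,0,0.5,0,0,0,1,0,0,0.28,0,0,0,1,0,-0.4,0,0,0,0,1,0,-0.4,0,0,0,0,1,0,0,0,0,0,0,1,0,0,0,0,0,0]
}}

```text
time_s: 11.43
position: [0.696, -0.2057, 0.1945]
tcp_rot: [0.001, 0.692, 0.722, 0.0]
contact_force: [-0.2, 0.5, -3.3]
finger_gap: 0.083
```

```bash
python3 - <<'E'
from plan import *
s,p,r=cur();print(p,yawy(r),s['finger_gap'],s['contact_force'])
w=snap('wrist','wrist6')
c=snap('scene','scene6')
P=cloud(w)
print('tabtop',np.median(P[330:356,278],0).round(4))
Q=P.reshape(-1,3)
k=Q[(abs(Q[:,0]-p[0])<.02)&(abs(Q[:,1]+.175)<.02)&(Q[:,2]>.19)&(Q[:,2]<.24)];print('plate front y',np.percentile(k[:,1],[2,50,98]),'top',np.percentile(k[:,2],98))
q=Q[(Q[:,0]>.53)&(Q[:,0]<.66)&(abs(Q[:,1]+.21)<.03)&(Q[:,2]>.19)&(Q[:,2]<.235)]
for a in (.55,.58,.61,.64):
    j=q[abs(q[:,0]-a)<.01]; print(a,len(j),np.percentile(j[:,1],[2,98]).round(4),np.percentile(j[:,2],95).round(4))
im=np.hstack([cv2.resize(c['img'][160:290,165:255,::-1],None,fx=4,fy=4)])
cv2.imwrite('pics/scene6c.png',im)
E
```

```text
[ 0.69599992 -0.20569305  0.1945437 ] 2.4155922739172495 0.08321622210452004 [-0.21646735  0.48348771 -3.30008748]
tabtop [ 0.6956 -0.2177  0.2636]
plate front y [-0.19434349 -0.17793548 -0.17451225] top 0.2395127536667108
0.55 695 [-0.2211 -0.2068] 0.2179
0.58 1100 [-0.2189 -0.2054] 0.2181
0.61 1313 [-0.2188 -0.2036] 0.2178
0.64 1431 [-0.2177 -0.2018] 0.2171
```

View pics/wrist6.png

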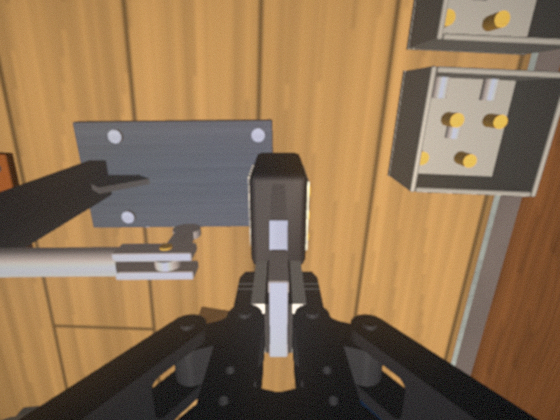

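View pics/scene6c.png

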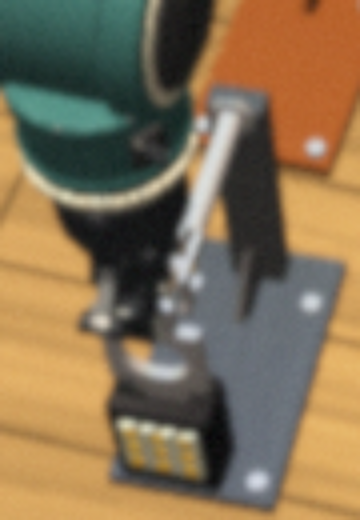

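The lamp's eye centre is 6 mm below the peg axis and within 1 mm of it sideways. I'll lower 2 mm and push on along the peg.

Request:
{"fn": "carry_out", "kwargs": {
  "commands": [1,-0.02,-0.2,0.04,0,0,0,1,0,-0.3,0.03,0,0,0,1,0,-0.3,0,0,0,0,1,0,-0.3,0,0,0,0,1,0,-0.3,0,0,0,0,1,0,-0.3,0,0,0,0,1,0,-0.3,0,0,0,0,1,0,-0.2,0,0,0,0,1,0,0,0,0,0,0,1,0,0,0,0,0,0]
}}

```text
time_s: 12.37
position: [0.6298, -0.2091, 0.1916]
tcp_rot: [0.001, 0.692, 0.722, -0.0]
contact_force: [0.9, -0.5, -4.2]
finger_gap: 0.08
```

```bash
python3 - <<'E'
from plan import *
s,p,r=cur();print(p,yawy(r),s['finger_gap'],s['contact_force'])
w=snap('wrist','wrist7')
c=snap('scene','scene7')
P=cloud(w);print('tabtop',np.median(P[330:356,278],0).round(4))
im=np.hstack([cv2.resize(c['img'][160:290,165:255,::-1],None,fx=4,fy=4)])
cv2.imwrite('pics/scene7c.png',im)
E
```

```text
[ 0.62982859 -0.20907295  0.19162519] 2.4106988874702022 0.08039059015128538 [ 0.87966478 -0.47144926 -4.17275279]
tabtop [ 0.6295 -0.2211  0.261 ]
```

View pics/wrist7.png

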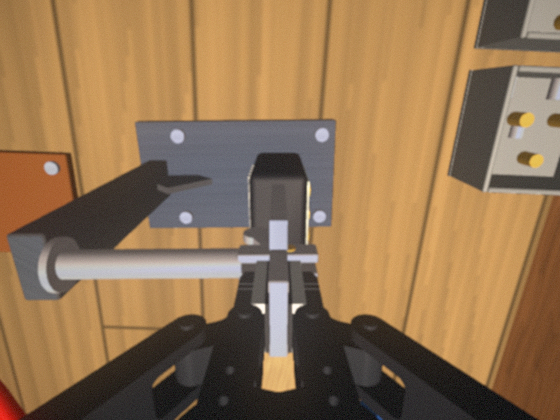

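View pics/scene7c.png

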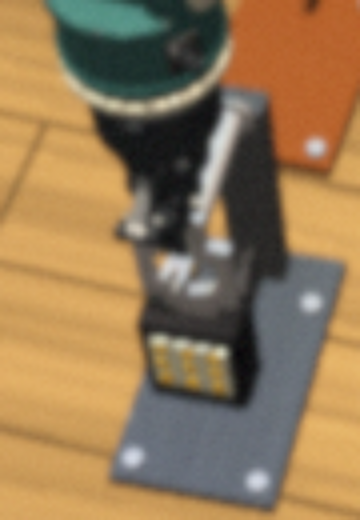

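The eye is over the peg tip, which shows through the eye at scene crop (180,275). The flap is starting to swing inward and the load is normal. I'll push on.

Request:
{"fn": "carry_out", "kwargs": {
  "commands": [1,0,-0.2,0,0,0,0,1,0,-0.3,0,0,0,0,1,0,-0.3,0,0,0,0,1,0,-0.3,0,0,0,0,1,0,-0.3,0,0,0,0,1,0,-0.3,0,0,0,0,1,0,-0.3,0,0,0,0,1,0,-0.3,0,0,0,0,1,0,-0.1,0,0,0,0,1,0,0,0,0,0,0]
}}

```text
time_s: 13.3
position: [0.5572, -0.2122, 0.1916]
tcp_rot: [0.0, 0.692, 0.722, -0.0]
contact_force: [0.5, -0.6, -3.8]
finger_gap: 0.084
```

```bash
cat > look.py <<'E'
import sys
from plan import *
n=sys.argv[1]
s,p,r=cur();print(p,yawy(r),s['finger_gap'],s['contact_force'],s['time_s'])
w=snap('wrist','wrist'+n)
c=snap('scene','scene'+n)
P=cloud(w);print('tabtop',np.median(P[330:356,278],0).round(4))
a=cv2.resize(c['img'][160:290,165:255,::-1],(415,600));b=cv2.resize(w['img'][:,:,::-1],(385,289))
im=np.zeros((600,800,3),np.uint8);im[:,:415]=a;im[:289,415:]=b;cv2.imwrite('pics/look'+n+'.png',im)
E
python3 look.py 8
```

```text
[ 0.55717672 -0.21223243  0.19155784] 2.3957808807369783 0.08389977073210556 [ 0.5096366  -0.6170666  -3.81290581] 13.3
tabtop [ 0.5569 -0.2239  0.2607]
```

View pics/look8.png

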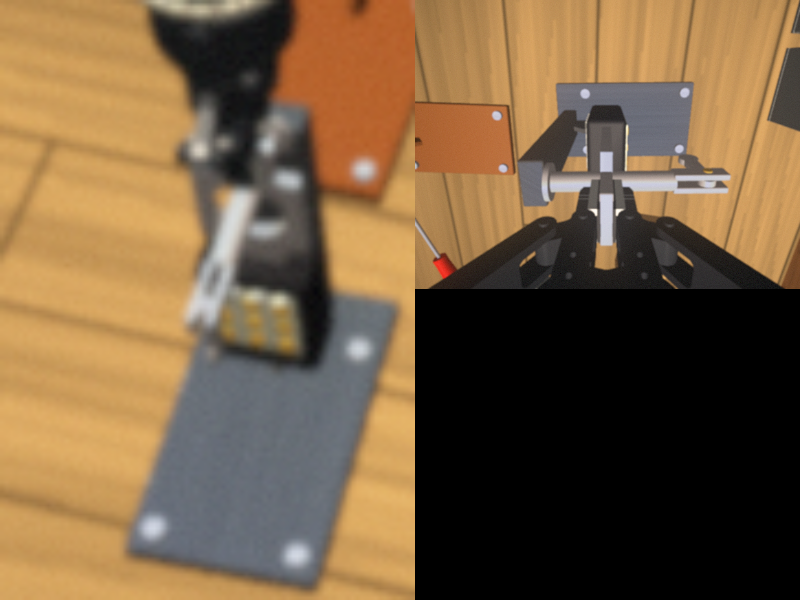

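The flap has dropped. Its end hangs below the peg tip at crop (212,345), and the eye is between it and the post. I'll lower about 4.5 mm onto the peg.

Request:
{"fn": "carry_out", "kwargs": {
  "commands": [1,0,0,0.03,0,0,0,1,0,0,0.03,0,0,0,1,0,0,0.03,0,0,0,1,0,0,0.03,0,0,0,1,0,0,0.03,0,0,0,1,0,0,0,0,0,0,1,0,0,0,0,0,0,1,0,0,0,0,0,0,1,0,0,0,0,0,0,1,0,0,0,0,0,0]
}}

```text
time_s: 14.23
position: [0.558, -0.2119, 0.1869]
tcp_rot: [0.0, 0.692, 0.722, -0.0]
contact_force: [-1.1, 0.6, -3.4]
finger_gap: 0.083
```

```bash
python3 look.py 9
```

```text
[ 0.5579686  -0.21188105  0.18691127] 2.431300233754708 0.08320607877879312 [-1.077459    0.57746451 -3.40077173] 14.2333
tabtop [ 0.5576 -0.2239  0.256 ]
```

Request:
{"fn": "carry_out", "kwargs": {
  "commands": [1,0,0,0.02,0,0,0,1,0,0,0.02,0,0,0,1,0,0,0,0,0,0,1,0,0,0,0,0,0,0.8,0,0,0,0,0,0,0.7,0,0,0,0,0,0,0.6,0,0,0,0,0,0,0.5,0,0,0,0,0,0,0.4,0,0,0,0,0,0,0.4,0,0,0,0,0,0]
}}

```text
time_s: 15.17
position: [0.5579, -0.2118, 0.1856]
tcp_rot: [0.0, 0.692, 0.722, -0.0]
contact_force: [0.1, 0.0, -0.2]
finger_gap: 0.299
```

```bash
python3 look.py 10
```

```text
[ 0.55794055 -0.21184912  0.18560707] 2.429509793417333 0.2993940740044115 [ 0.07765776  0.04727386 -0.24162567] 15.1667
tabtop [ 0.5576 -0.2223  0.2555]
```

View pics/look10.png

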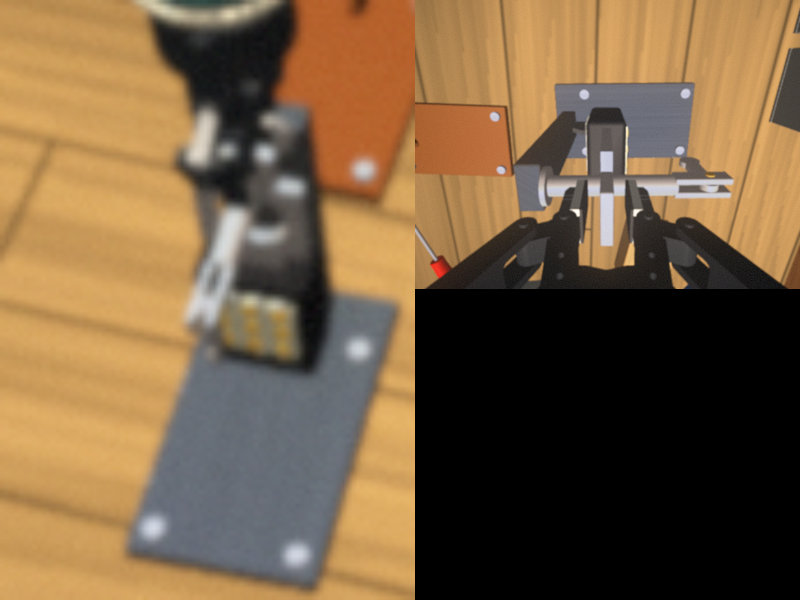

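The lamp hangs free, with the tab clear between the fingers and no residual force. I'll retract straight up.

Request:
{"fn": "carry_out", "kwargs": {
  "commands": [0.3,0,0,-0.2,0,0,0,0.3,0,0,-0.3,0,0,0,0.3,0,0,-0.5,0,0,0,0.3,0,0,-0.6,0,0,0,0.3,0,0,-0.7,0,0,0,0.3,0,0,-0.8,0,0,0,0.3,0,0,-0.8,0,0,0,0.3,0,0,-0.8,0,0,0,0.3,0,0,-0.5,0,0,0,0.3,0,0,0,0,0,0]
}}

```text
time_s: 16.1
position: [0.559, -0.2117, 0.346]
tcp_rot: [0.003, 0.692, 0.722, 0.001]
contact_force: [0.1, -0.0, -0.4]
finger_gap: 0.352
```

Request:
{"fn": "carry_out", "kwargs": {
  "commands": [0.3,0.5,0,0,0,0,0,0.3,0.8,0,0,0,0,0,0.3,0.8,0,0,0,0,0,0.3,0.8,0,0,0,0,0,0.3,0.8,0,0,0,0,0,0.3,0.8,0,0,0,0,0,0.3,0.5,0,0,0,0,0,0.3,0,0,0,0,0,0,0.3,0,0,0,0,0,0,0.3,0,0,0,0,0,0]
}}

```text
time_s: 16.93
position: [0.5514, -0.0624, 0.3414]
tcp_rot: [0.0, 0.692, 0.722, -0.0]
contact_force: [-0.4, -0.4, 0.7]
finger_gap: 0.349
```

```bash
python3 - <<'E'
from plan import *
s,p,r=cur();print(p,s['contact_force'],s['time_s'])
c=snap('scene','scene11');t=snap('top','top11');w=snap('wrist','wrist11')
cv2.imwrite('pics/look11.png',cv2.resize(c['img'][150:300,150:290,::-1],(560,600),interpolation=2))
P=cloud(c).reshape(-1,3)
k=P[(abs(P[:,0]-.64)<.04)&(abs(P[:,1]+.208)<.025)&(P[:,2]>.14)&(P[:,2]<.19)]
print('flap pts',len(k),k.round(3).tolist()[:30])
k=P[(abs(P[:,0]-.557)<.03)&(abs(P[:,1]+.21)<.05)&(P[:,2]>.222)];print('tab',len(k),k.mean(0),k[:,2].max(), cv2.minAreaRect((k[:,:2]*1000).astype(np.float32)))
E
```

```text
[ 0.55136714 -0.06242059  0.3414232 ] [-0.39534671 -0.43510069  0.69667241] 16.9333
flap pts 23 [[0.641, -0.21, 0.189], [0.632, -0.207, 0.177], [0.642, -0.211, 0.185], [0.637, -0.205, 0.18], [0.63, -0.205, 0.171], [0.641, -0.209, 0.181], [0.643, -0.205, 0.184], [0.637, -0.205, 0.176], [0.632, -0.205, 0.168], [0.643, -0.208, 0.179], [0.642, -0.206, 0.179], [0.637, -0.206, 0.171], [0.631, -0.206, 0.161], [0.641, -0.21, 0.171], [0.642, -0.206, 0.174], [0.64, -0.205, 0.17], [0.631, -0.207, 0.157], [0.642, -0.21, 0.166], [0.644, -0.206, 0.171], [0.64, -0.206, 0.165], [0.647, -0.208, 0.171], [0.644, -0.207, 0.166], [0.642, -0.205, 0.164]]
tab 167 [ 0.56192288 -0.20892221  0.23831083] 0.25704922735950775 ((562.4622802734375, -210.0461883544922), (15.252511024475098, 62.26350784301758), 2.5385024547576904)
```

View pics/look11.png

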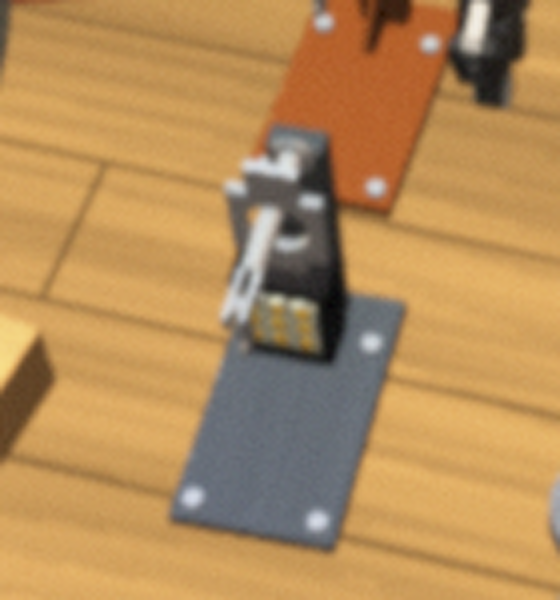

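View pics/top11.png

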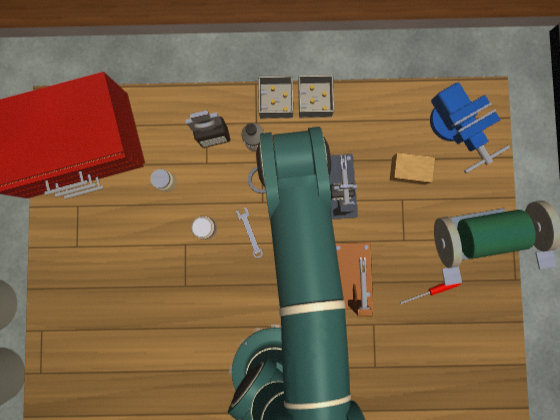

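View pics/wrist11.png

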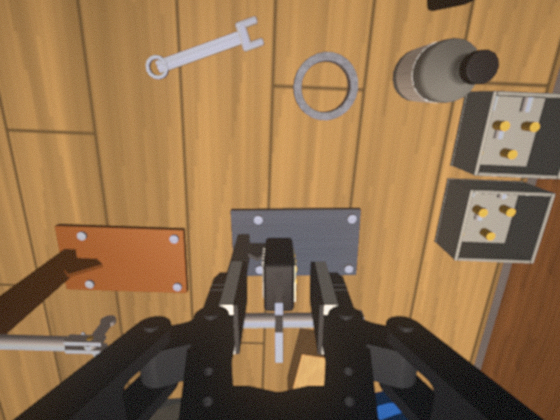

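The lamp hangs level on the peg: crop (290,245), tab top at z 0.257. The flap is straight down, with its points at x 0.630–0.647 about the pivot at 0.636. The other things are unmoved and the arm is clear.

```bash
python3 -c "
from station import env
print(env.close_job())"
```

```text
the job is handed in; nothing more can be done
None
```

The small lamp is hanging on the dark steel stand's peg, locked in by the flap, and I have handed the job in at about 17 s. No verdict was reported.

- **What I did:** I gripped the lamp by its tab and passed the eye over the peg tip. I pushed on until the flap dropped behind the eye, then lowered the lamp onto the peg, released it and moved the arm away.
- **Last checks:**
  - The lamp hangs level, with its tab top at z ≈ 0.257 m against 0.256 m expected.
  - The eye is at x ≈ 0.56 m, about 79 mm inward of the flap pivot.
  - The flap hangs straight down at x ≈ 0.63–0.65 m.
  - The robot touches nothing, and the bystander items look unmoved. In the final top view the arm hides part of the tape roll; the wrist view shows it in place.
- **What disagreed:**
  - The reported TCP height was about 44 mm below the fingertips as the cameras saw them, so my first grip closed on air above the tab without visibly moving the lamp. I corrected with the camera measurement and the second grip held.
  - The fingertips measured about 7 mm farther back when open than when shut, not the 13 mm stated.
  - The cameras differed by about 3 mm on the peg's sideways position, well inside the eye's clearance.

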